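# Find the jar that the lid threads onto

## Task

The loose black lid with the knob fits only one of the three open white jars in the wooden rack. Find out which by trying: set it on a jar and turn it clockwise; where it binds and stands proud, turn it back, take it off and try another jar, until it screws down fully home and level, and let go of it there. Do not knock over or push aside the oil can and the closed amber jar.

Things in the scene. Friction and masses are not known exactly. Their poses are not given: they have to be found in the camera images.
- lid: Black plastic screw lid, 72 mm across, about 90 g, lying right way up on the bench. Origin at the centre of its open underside, z up; flat top face 24 mm above it, inside ceiling 20 mm above it, inner diameter 64 mm. Two wings on its rim, 12 mm wide, make it 94 mm long along lid x. Two thread lugs point inward at the skirt's lower edge, in line with the wings: half a turn makes no difference.
- lid_knob (a point): Centre of the top of the lid's round knob, 54 mm above the lid's origin. The knob is an upright cylinder, 28 mm in diameter, standing 30 mm above the lid's flat top face: pinch it from above, from any side. If the lid binds, the knob slips round in the fingers. Axes as the lid. The wings reach from 12 to 22 mm above the lid's origin.
- rack: Fixed wooden rack, 120 mm (its x) by 330 mm (its y), with three alike white plastic jars in a row along y, 105 mm apart, that do not turn. Origin under its centre, on the bench. Jars 80 mm across; shoulder 90 mm above the bench; open neck 46 mm across (58 over the threads) up to 114 mm, rim bevelled to 38 mm. Which jar is right is not shown and changes from start to start.
- mouth_left (a point): Centre of the rim plane of the jar at the rack's +y end; axes as the rack. Lead-in, the same on all three jars: set the lid on within about 2 mm of centre, its line of wings 70 to 155 degrees anticlockwise (from above) of the rack's x axis (80 is good; half a turn is the same). Its origin then rests 10 to 12 mm below this point. Then turn clockwise; it turns easily (0.1 to 0.2 N m).
- mouth_middle (a point): The same point of the middle jar. On the right jar the two-start right-hand thread draws the lid down 8 mm over the last 60 degrees of turning, until its ceiling sits on the rim (lid origin 20 mm below the mouth point) and its wings lie along the rack's x axis, to about 6 degrees, where it stops hard.
- mouth_right (a point): The same point of the jar at the rack's -y end. On the two wrong jars the lid stops hard early: wings still 33 to 50 degrees (mostly about 41) short of the rack's x axis, lid 4 to 7 mm higher than home. Turn it back anticlockwise until the wings are 70 degrees or more from the rack's x axis, and it lifts off freely.
- oil_can: White and red oil can, 62 by 34 mm and 154 mm tall with its spout, standing loose on the bench; origin at the centre of its underside. Leave it.
- closed_jar: Closed amber glass jar, 70 mm across and 100 mm tall, standing loose on the bench; origin at the centre of its underside. Leave it.
Mind the look-alikes: they are no part of the job. Leave any blue or purple look-alike of the closed_jar alone.

How it is judged:
At the end, for the whole second after the job is handed in: The lid sits on one of the jars, within 5 mm of the mouth's centre, its origin at least 18 mm below the rim's plane (home is 20 mm, so within 2 mm of fully home), level within 0.06 rad, at rest and released; the oil can and the closed jar stand upright within 40 mm of where they were (((horizontal distance between lid and mouth_left below 0.005 m and z of lid in the frame of mouth_left below -0.018 m) or (horizontal distance between lid and mouth_middle below 0.005 m and z of lid in the frame of mouth_middle below -0.018 m) or (horizontal distance between lid and mouth_right below 0.005 m and z of lid in the frame of mouth_right below -0.018 m)) and angle between lid's own z axis and vertical below 0.06 rad and linear speed of lid below 0.02 m/s and angle between each of oil_can, closed_jar's own z axis and vertical below 0.3 rad and distance of each of oil_can, closed_jar from where it was at the start of the episode below 0.04 m); the robot touches nothing.
It fails at once if the oil can is tipped or pushed aside (angle between oil_can's own z axis and vertical above 0.4 rad or distance of oil_can from where it was at the start of the episode above 0.05 m).
It fails at once if the closed jar is tipped or pushed aside (angle between closed_jar's own z axis and vertical above 0.4 rad or distance of closed_jar from where it was at the start of the episode above 0.05 m).
It also fails if it takes over 72 s, if anything falls off the work surface, if the arm or the gripper's body presses on something with over 40 N, if the wrist force passes 120 N, or if a joint passes its speed limit or range.

## Robot

A 6-joint arm with a two-finger parallel gripper is mounted at the origin on the work surface. World frame = base frame: x ahead of the robot, y to its left, z up, the work surface at z = 0. Lengths are in m, angles in rad, forces in N, time in s.
With the tool pointing down it reaches from about 0.35 to 0.975 m from the base axis. Payload 4.9 kg.
Tool frame: the origin (TCP) lies at the very end of the fingers, on their centre line; the grasp point (between the pads) lies 19 mm behind it; z points along the fingers, y is the line along which they close (so a half turn about z gives the same grasp; the last joint's range is limited). The gripper opens to 85 mm and grips with 20 to 120 N. Pads are 22 mm wide; open, the fingers measure 114 mm over their backs; the gripper's body (76 mm by 85 mm) begins 54 mm behind the grasp point. The pads swing forward as they close: fully open they stand 13 mm farther back than shut.
Start: joints at [1.172, 0.053, 1.613, -0, 1.476, -0.119], TCP at [0.173, 0.601, 0.231] pointing down, gripper open.
Joint ranges: [-3.01, 3.01], [-1.01, 2.22], [0.06, 2.58], [-1.02, 4.17], [0.09, 2.62], [-3.14, 3.14]. Speed limits (rad/s): [2.57, 2.57, 3.14, 3.14, 3.14, 3.14].

## Interface

Orientations are given as a rotation vector (axis times angle).
In Python, from station import * gives the robot as it stands.
- The arm moves only by the shell command python3 -m pendant 'ROWS'. ROWS is a JSON object of lists of equal length, an entry for each row: "xyz": the shift along the tool's x, y, z in m, a list of three; "delta_rot": the turn, a rotation vector about the tool's x, y, z in units of 6 degrees (1.0 is 6 degrees), a list of three; "claw": the opening, from -1 (shut) to 1 (fully open). A call has 1 to 20 rows; each row is the pose to reach, as a shift and turn from the pose commanded when the call began, along the tool's axes at that moment; what a row does not reach only later rows make up. A row lasts 1/12 s, in which the tool goes at most 41.7 mm and 7.16 degrees, less where a joint would pass 70% of its speed; a pose out of reach is approached as far as the arm can. A call with a gripper value outside its range is refused whole. The fingers move at their own pace and stop on an object; the grip force is fixed at half the most. Time passes only in rows, so rows that repeat a pose let the fingers close. It gives the time, the measured TCP pose, the force, the opening and the grip force at its end, in the units of the state.
- read_state(): the state, without advancing time (a new reading comes with each control period).
- capture(name): name is "scene" or "top"; returns the picture (420x560x3 uint8, red, green, blue); there is no depth.
- camera_params(name): a dict with "fx", "fy", "cx", "cy" (pixels), "dist" ([k1, k2, p1, p2, k3] as OpenCV has them; the pictures are not rectified), "R" (3x3) and "t" (3): a world point X has camera coordinates R X + t. Camera axes: x right, y down, z forward; pixel columns grow to the right and rows downward; lengths in m; the calibration is good to about 2 mm. A picture is of the moment at which its call begins. camera_params takes no time and is no camera call.
- hand_in(): hands the job in; it is judged then, once.
Trained networks look in the newest picture that a camera, given by its name, has taken for a name from the list of things; names that differ only in an ending like _2 or _b are one class to them, and where a whole thing is asked for, a point or a joint stands for the part that bears it (a point fixed in the world has none). Each returns a list of dicts, best first, with "p" (0 to 1); they miss things now and then, are a little off and sometimes report something else, mostly with a low value. They report only what shows in the picture. A call takes as long as a camera call. They do not tell look-alikes from the thing itself.
- silhouettes(query, camera): "mask" (420x560 bool, what is visible of it) and "pixel" ([row, column] in pixels, amid what is visible of it).
- landmark_of(query, camera): "pixel" ([row, column] in pixels: a listed point, or the origin of a listed thing).
The state is a dict: "time_s": time; "joint_pos": joint angles; "joint_velocities": joint speeds; "joint_torque": joint torques, N m; "position": TCP position; "tcp_rot": TCP orientation; "contact_force": force on the tool from outside, world axes, zero at the start; "ft_torque": the same for the moment, N m; "gripper_width": finger opening in m; "finger_force": force on a finger pad.
Only numpy, scipy, OpenCV 4.12 (cv2) and the standard library are available. Lean on these libraries where they do the work, as an engineer would, in place of code of your own. Each camera call takes 0.05 s, during which the arm holds its last target. There are 200 camera calls.

## Working session

There is one attempt and no reset: what is moved stays moved. The work goes in short steps, Python scripts to look and compute and a shell command to move; the robot and the scene stay as the last step left them, time stands still between calls to the robot, and variables do not carry over. Pictures are saved under pics/ and viewed, at most 10 in all, crops included, and the job is handed in when it is done.

```bash
mkdir -p pics; cat > h.py <<'E'
from station import *
import numpy as np, cv2
from scipy.spatial.transform import Rotation as Ro
def ray(cam,px):
    c=camera_params(cam);K=np.array([[c['fx'],0,c['cx']],[0,c['fy'],c['cy']],[0,0,1]])
    u=cv2.undistortPoints(np.array([[[px[1],px[0]]]],float),K,np.array(c['dist'],float)).ravel()
    R=np.array(c['R']);t=np.array(c['t']);return -R.T@t, R.T@np.array([u[0],u[1],1])
def onz(cam,px,z):
    o,d=ray(cam,px);return o+d*(z-o[2])/d[2]
def proj(cam,X):
    c=camera_params(cam);K=np.array([[c['fx'],0,c['cx']],[0,c['fy'],c['cy']],[0,0,1]])
    p=cv2.projectPoints(np.array(X,float).reshape(-1,1,3),cv2.Rodrigues(np.array(c['R'],float))[0],np.array(c['t'],float),K,np.array(c['dist'],float))[0].reshape(-1,2)
    return p[:,::-1]
E
python3 - <<'E'
from h import *
for c in('scene','top'):
    im=capture(c);cv2.imwrite(f'pics/{c}0.png',im[:,:,::-1])
    for q,z in(('lid',0),('lid_knob',.054),('rack',0),('mouth_left',.114),('mouth_middle',.114),('mouth_right',.114),('oil_can',0),('closed_jar',0)):
        for r in landmark_of(q,c)[:3]: print(c,q,round(r['p'],2),np.round(r['pixel'],1),np.round(onz(c,r['pixel'],z),4))
s=read_state();print(s)
E
```

```text
scene lid 0.62 [296.5 176.8] [ 0.5045 -0.2723  0.    ]
scene lid_knob 0.56 [287.6 173.8] [ 0.5162 -0.283   0.054 ]
scene rack 0.9 [240.9 272.9] [0.5393 0.0838 0.    ]
scene mouth_left 0.77 [199.3 294.9] [0.541  0.1838 0.114 ]
scene mouth_middle 0.56 [212.5 273.2] [0.5376 0.0875 0.114 ]
scene mouth_right 0.89 [226.9 251. ] [ 0.5372 -0.0072  0.114 ]
scene oil_can 0.78 [322.8 226.1] [ 0.6751 -0.2388  0.    ]
scene closed_jar 0.94 [176.1 356.1] [0.514  0.5688 0.    ]
scene closed_jar 0.89 [165.4 332.7] [0.403  0.5658 0.    ]
scene closed_jar 0.86 [187.4 322.1] [0.4669 0.422  0.    ]
top lid 0.94 [226.  424.3] [ 0.5145 -0.2855  0.    ]
top lid_knob 0.87 [226.1 426.4] [ 0.5127 -0.2726  0.054 ]
top rack 0.76 [216.  291.6] [0.5334 0.082  0.    ]
top mouth_left 0.97 [212.6 247.6] [0.534  0.1952 0.114 ]
top mouth_left 0.37 [220.2 290.9] [0.5177 0.0874 0.114 ]
top mouth_middle 0.56 [220.3 288.3] [0.5173 0.0938 0.114 ]
top mouth_right 0.7 [218.2 332.4] [ 0.5251 -0.0157  0.114 ]
top oil_can 0.81 [164.4 411.1] [ 0.6853 -0.2481  0.    ]
top closed_jar 0.93 [179.7 134.5] [0.6229 0.5166 0.    ]
top closed_jar 0.89 [258.  118.3] [0.4076 0.551  0.    ]
top closed_jar 0.87 [242.8 163. ] [0.4518 0.431  0.    ]
{'time_s': 0.9, 'joint_pos': array([ 1.17198402e+00,  5.26872315e-02,  1.61290080e+00,  3.65866758e-06,
        1.47599943e+00, -1.19017872e-01]), 'joint_velocities': array([ 0.00331444,  0.00244895,  0.00054204, -0.00027754,  0.00085378,
       -0.00113091]), 'joint_torque': array([ 2.96477001e-04, -3.93668282e+01, -3.70473683e+01, -5.00775980e-05,
        1.93292253e-04, -1.44424355e-06]), 'position': array([0.17260081, 0.60067504, 0.23131102]), 'tcp_rot': array([-4.38068111e-01, -3.11089809e+00, -9.34335898e-06]), 'contact_force': array([-0.14374169, -0.26117268,  0.70559019]), 'ft_torque': array([ 0.00198154, -0.03769972, -0.03008588]), 'finger_force': 0.0, 'gripper_width': 0.08539187483277713}
```

View pics/scene0.png

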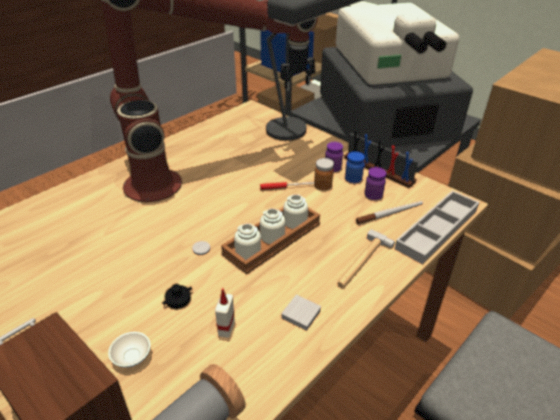

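View pics/top0.png

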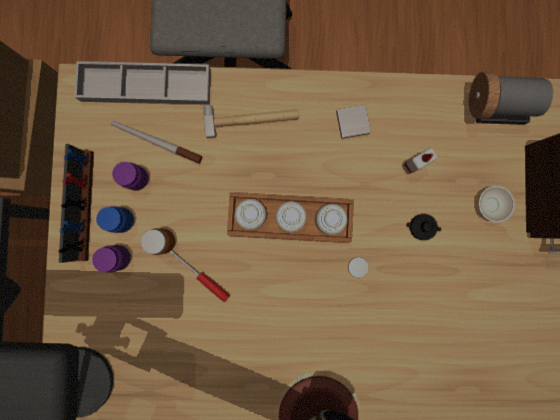

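Scene: the lid is at top-camera (226,424), wings roughly along world y. Rack with three jars at rows ~215, columns 250/291/332. The oil can is at (160,420), the amber jar at (242,157). Next: zoom in for precise measuring.

```bash
python3 - <<'E'
from h import *
for c in('scene','top'):
    capture(c)
    im=cv2.imread(f'pics/{c}0.png')
    for q in ('rack','lid'):
        for r in silhouettes(q,c)[:1]:
            m=r['mask'].astype(np.uint8);ct=max(cv2.findContours(m,0,1)[0],key=cv2.contourArea)
            print(c,q,round(r['p'],2),m.sum(),cv2.minAreaRect(ct),cv2.boundingRect(ct))
a=cv2.imread('pics/top0.png');b=cv2.imread('pics/scene0.png')
t=cv2.resize(a[185:250,222:362],None,fx=5.7,fy=5.7,interpolation=2)
t2=cv2.resize(a[205:247,402:446],None,fx=5,fy=5,interpolation=2)
t3=cv2.resize(b[185:272,215:325],None,fx=2.5,fy=2.5,interpolation=2)
t4=cv2.resize(b[280:312,158:196],None,fx=5,fy=5,interpolation=2)
o=np.zeros((600,800,3),np.uint8);o[:t.shape[0],:t.shape[1]]=t
x=0
for k in(t2,t4,t3): o[375:375+k.shape[0],x:x+k.shape[1]]=k;x+=k.shape[1]+5
cv2.imwrite('pics/z.png',o)
for c in('scene','top'):
    k=camera_params(c);print(c,k['fx'],-np.array(k['R']).T@np.array(k['t']))
E
```

```text
scene rack 0.56 3362 ((269.7735595703125, 232.9276123046875), (43.15860366821289, 102.7420425415039), 55.885528564453125) (222, 204, 99, 71)
scene lid 0.94 620 ((177.38461303710938, 296.576904296875), (28.04460334777832, 26.08344268798828), 11.309932708740234) (162, 283, 31, 27)
top rack 0.91 5430 ((290.03326416015625, 217.59429931640625), (126.76544189453125, 46.609771728515625), 3.7640349864959717) (227, 191, 127, 52)
top lid 0.73 622 ((423.5, 226.00001525878906), (26.16295051574707, 27.577163696289062), 45.0) (408, 213, 32, 27)
scene 482.4272551608789 [ 1.34194377 -0.74741365  1.04201823]
top 435.7325218614614 [0.4783346  0.12310726 1.19462103]
```

View pics/z.png

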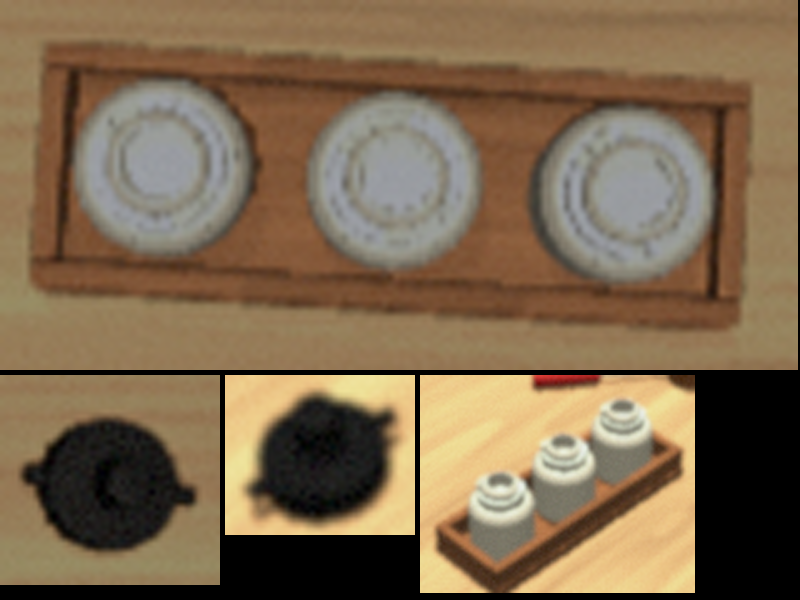

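Crop: rims are ringed at crop (159,161), (397,178), (637,190), the tray corners are clear, and lid wings tips are at about (32,475) and (186,495) in its crop. Now I'll convert these to poses.

```bash
python3 - <<'E'
from h import *
def un(p,s,off,o=(0,0)): return [(p[1]-o[1]+.5)/s-.5+off[0],(p[0]-o[0]+.5)/s-.5+off[1]]
T=lambda p:un(p,5.7,(185,222))
S=lambda p:un(p,2.5,(185,215),(420,375))
L=lambda p:un(p,5,(205,402),(0,375))
L2=lambda p:un(p,5,(280,158),(225,375))
print('rims top');[print(np.round(onz('top',T(p),.112),4)) for p in((161,161),(398,178),(637,190))]
print('rims scene');[print(np.round(onz('scene',S(p),.114),4)) for p in((502,481),(564,441),(624,407))]
for z in(.02,.03,.04):
    c=np.array([onz('top',T(p),z) for p in((47,43),(750,84),(740,327),(32,292))])
    print(z,c.mean(0),np.linalg.norm(c-np.roll(c,-1,0),axis=1),[np.degrees(np.arctan2(*(a-b)[[1,0]])) for a,b in((c[0],c[1]),(c[3],c[2]),(c[0],c[3]),(c[1],c[2]))])
w=[onz('top',L(p),.017) for p in((32,475),(186,495))];print('wings',w,(w[0]+w[1])/2,np.degrees(np.arctan2(*(w[0]-w[1])[[1,0]])))
print('disc',onz('top',L((108,484)),.018), 'knob',onz('top',L((123,485)),.054),'knob scene',onz('scene',L2((315,408)),.054))
w=[onz('scene',L2(p),.017) for p in((386,420),(262,488))];print('wings',w,(w[0]+w[1])/2,np.degrees(np.arctan2(*(w[0]-w[1])[[1,0]])))
E
```

```text
rims top
[0.5336 0.1898 0.112 ]
[0.5287 0.0863 0.112 ]
[ 0.5259 -0.0183  0.112 ]
rims scene
[ 0.5303 -0.015   0.114 ]
[0.5308 0.0906 0.114 ]
[0.5379 0.1941 0.114 ]
0.02 [0.52903448 0.08543865 0.02      ] [0.33479425 0.11552457 0.33482958 0.1180142 ] [np.float64(88.07559174039999), np.float64(88.50164827483628), np.float64(-1.6346488044700984), np.float64(-1.615471833608059)]
0.03 [0.52860285 0.08575933 0.03      ] [0.33194402 0.11454107 0.33197905 0.1170095 ] [np.float64(88.07559174039999), np.float64(88.50164827483628), np.float64(-1.6346488044701195), np.float64(-1.6154718336080525)]
0.04 [0.52817123 0.08608002 0.04      ] [0.32909379 0.11355756 0.32912852 0.1160048 ] [np.float64(88.07559174039999), np.float64(88.50164827483628), np.float64(-1.634648804470085), np.float64(-1.6154718336080442)]
wings [array([ 0.51676887, -0.23481573,  0.017     ]), array([ 0.50781696, -0.31966981,  0.017     ])] [ 0.51229291 -0.27724277  0.017     ] 83.97769908636093
disc [ 0.51280136 -0.27629705  0.018     ] knob [ 0.51140223 -0.27208266  0.054     ] knob scene [ 0.51566317 -0.27644501  0.054     ]
wings [array([ 0.52121419, -0.23693958,  0.017     ]), array([ 0.51127018, -0.31482755,  0.017     ])] [ 0.51624218 -0.27588357  0.017     ] 82.7243691527615
```

```bash
cat >> h.py <<'E'
def go(x,y,z):
    s=read_state();R=Ro.from_rotvec(s['tcp_rot']).as_matrix()
    print('t',round(s['time_s'],2),'pos',np.round(s['position'],4),'yawy',np.round(np.degrees(np.arctan2(R[1,1],R[0,1])),2),'tilt',np.round(R[:,2],4),'F',np.round(s['contact_force'],1),'M',np.round(s['ft_torque'],2),'w',round(s['gripper_width'],4),'ff',round(s['finger_force'],1),'j1,6',np.round(s['joint_pos'][[0,5]],2))
    print('delta',np.round(R.T@(np.array([x,y,z])-s['position']),4))
E
python3 -m pendant '{"xyz":[[-0.569,-0.749,0],[-0.569,-0.749,0],[-0.569,-0.749,0],[-0.569,-0.749,0],[-0.569,-0.749,0],[-0.569,-0.749,0],[-0.569,-0.749,0],[-0.569,-0.749,0],[-0.569,-0.749,0],[-0.569,-0.749,0],[-0.569,-0.749,0],[-0.569,-0.749,0],[-0.569,-0.749,0],[-0.569,-0.749,0],[-0.569,-0.749,0],[-0.569,-0.749,0],[-0.569,-0.749,0],[-0.569,-0.749,0],[-0.569,-0.749,0],[-0.569,-0.749,0]],"delta_rot":[[0,0,0],[0,0,0],[0,0,0],[0,0,0],[0,0,0],[0,0,0],[0,0,0],[0,0,0],[0,0,0],[0,0,0],[0,0,0],[0,0,0],[0,0,0],[0,0,0],[0,0,0],[0,0,0],[0,0,0],[0,0,0],[0,0,0],[0,0,0]],"claw":[1,1,1,1,1,1,1,1,1,1,1,1,1,1,1,1,1,1,1,1]}'
python3 -c "
from h import *
go(.514,-.276,.10)"
```

```text
time_s: 2.87
position: [0.4742, -0.1787, 0.2315]
tcp_rot: [0.439, 3.11, -0.0]
contact_force: [0.3, 0.2, 1.5]
gripper_width: 0.0851
finger_force: 0.0
t 2.87 pos [ 0.4742 -0.1787  0.2315] yawy 73.92 tilt [ 7.e-04 -2.e-04 -1.e+00] F [0.3 0.2 1.5] M [ 0.04 -0.04 -0.01] w 0.0851 ff 0.0 j1,6 [-0.51 -1.8 ]
delta [-0.0651 -0.0825  0.1315]
```

```bash
python3 -m pendant '{"xyz":[[-0.065,-0.0825,0.05],[-0.065,-0.0825,0.05],[-0.065,-0.0825,0.05],[-0.065,-0.0825,0.05],[-0.065,-0.0825,0.08],[-0.065,-0.0825,0.1],[-0.065,-0.0825,0.12],[-0.065,-0.0825,0.14],[-0.065,-0.0825,0.155],[-0.065,-0.0825,0.17],[-0.065,-0.0825,0.18],[-0.065,-0.0825,0.19],[-0.065,-0.0825,0.2],[-0.065,-0.0825,0.2025],[-0.065,-0.0825,0.2025]],"delta_rot":[[0,0,15],[0,0,15],[0,0,15],[0,0,15],[0,0,15],[0,0,15],[0,0,15],[0,0,15],[0,0,15],[0,0,15],[0,0,15],[0,0,15],[0,0,15],[0,0,15],[0,0,15]],"claw":[1,1,1,1,1,1,1,1,1,1,1,1,1,1,1]}'
python3 -c "
from h import *
go(.514,-.276,.028)
im=capture('scene');cv2.imwrite('pics/g1.png',cv2.resize(im[200:340,110:300,::-1],None,fx=4,fy=4))"
```

```text
time_s: 4.12
position: [0.5129, -0.2731, 0.0279]
tcp_rot: [-2.506, -1.891, 0.001]
contact_force: [-0.6, 0.5, 0.6]
gripper_width: 0.0853
finger_force: 0.0
t 4.12 pos [ 0.5129 -0.2731  0.0279] yawy -15.92 tilt [-0.0016  0.0012 -1.    ] F [-0.6  0.5  0.6] M [-0.04  0.02  0.02] w 0.0853 ff 0.0 j1,6 [-0.62 -0.34]
delta [-0.0025  0.0018 -0.0001]
```

View pics/g1.png

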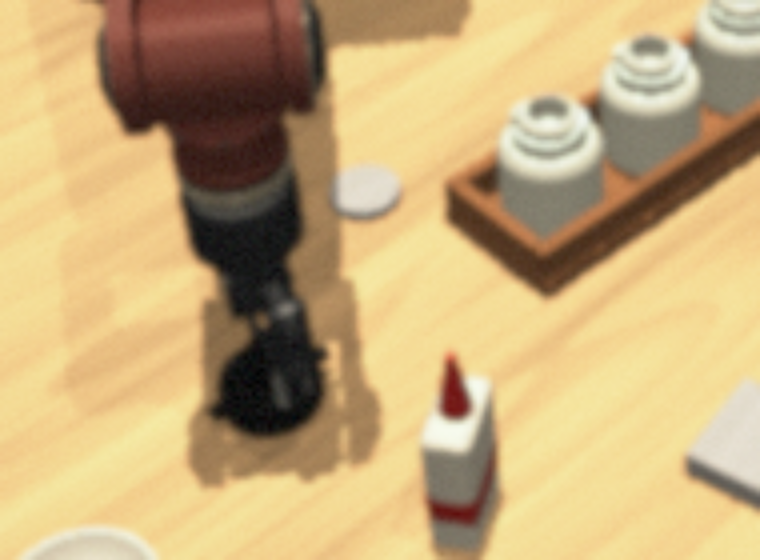

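The fingers straddle the knob. I'll pinch, reopen, turn 90° and pinch again, which centres the lid on the tool.

```bash
python3 -m pendant '{"xyz":[[-0.0025,0,0],[-0.0025,0,0],[-0.0025,0,0],[-0.0025,0,0],[-0.0025,0,0],[-0.0025,0,0],[-0.0025,0,0],[-0.0025,0,0],[-0.0025,0,0],[-0.0025,0,0]],"delta_rot":[[0,0,0],[0,0,0],[0,0,0],[0,0,0],[0,0,0],[0,0,0],[0,0,0],[0,0,0],[0,0,0],[0,0,0]],"claw":[-1,-1,-1,-1,-1,-1,-1,-1,-1,-1]}'
python3 -m pendant '{"xyz":[[0,0,0],[0,0,0],[0,0,0],[0,0,0],[0,0,0],[0,0,0],[0,0,0],[0,0,0],[0,0,0],[0,0,0],[0,0,0],[0,0,0],[0,0,0],[0,0,0],[0,0,0],[0,0,0],[0,0,0]],"delta_rot":[[0,0,0],[0,0,0],[0,0,0],[0,0,-15],[0,0,-15],[0,0,-15],[0,0,-15],[0,0,-15],[0,0,-15],[0,0,-15],[0,0,-15],[0,0,-15],[0,0,-15],[0,0,-15],[0,0,-15],[0,0,-15],[0,0,-15]],"claw":[0.2,0.2,0.2,0.2,0.2,0.2,0.2,0.2,0.2,0.2,0.2,0.2,0.2,0.2,0.2,0.2,0.2]}'
python3 -m pendant '{"xyz":[[0,0,0],[0,0,0],[0,0,0],[0,0,0],[0,0,0],[0,0,0],[0,0,0]],"delta_rot":[[0,0,0],[0,0,0],[0,0,0],[0,0,0],[0,0,0],[0,0,0],[0,0,0]],"claw":[-1,-1,-1,-1,-1,-1,-1]}'
python3 -c "
from h import *
go(.514,-.276,.028)"
```

```text
time_s: 5.0
position: [0.5133, -0.2763, 0.0295]
tcp_rot: [2.508, 1.889, 0.001]
contact_force: [0.0, -0.4, 5.2]
gripper_width: 0.0263
finger_force: 59.1
time_s: 6.42
position: [0.5124, -0.2756, 0.0281]
tcp_rot: [-0.436, -3.11, -0.001]
contact_force: [-0.6, 0.0, -1.0]
gripper_width: 0.0511
finger_force: 0.0
time_s: 7.0
position: [0.5128, -0.2759, 0.0288]
tcp_rot: [0.438, 3.111, 0.0]
contact_force: [0.3, -0.8, -0.7]
gripper_width: 0.026
finger_force: 59.0
t 7.0 pos [ 0.5128 -0.2759  0.0288] yawy 73.95 tilt [ 1.e-04  0.e+00 -1.e+00] F [ 0.3 -0.8 -0.7] M [-0.   -0.05 -0.01] w 0.026 ff 59.0 j1,6 [-0.62 -1.91]
delta [-0.0011  0.0003  0.0008]
```

```bash
python3 - <<'E'
from h import *
a=cv2.imread('pics/scene0.png');b=capture('scene')[:,:,::-1];c=cv2.imread('pics/top0.png');d=capture('top')[:,:,::-1]
cv2.imwrite('pics/s1.png',b);cv2.imwrite('pics/t1.png',d)
k=lambda i,r,q:cv2.resize(i[r:r+38,q:q+50],None,fx=8,fy=7.8,interpolation=2)
def kk(i,r,q): return cv2.resize(i[r:r+37,q:q+50],None,fx=8,fy=8,interpolation=2)
o=np.vstack([np.hstack([kk(a,277,154),kk(b,277,154)]),np.hstack([kk(c,208,400),kk(d,208,400)])])
cv2.imwrite('pics/cmp.png',cv2.convertScaleAbs(o,alpha=1.5,beta=20))
E
```

```text
(no output)
```

View pics/cmp.png

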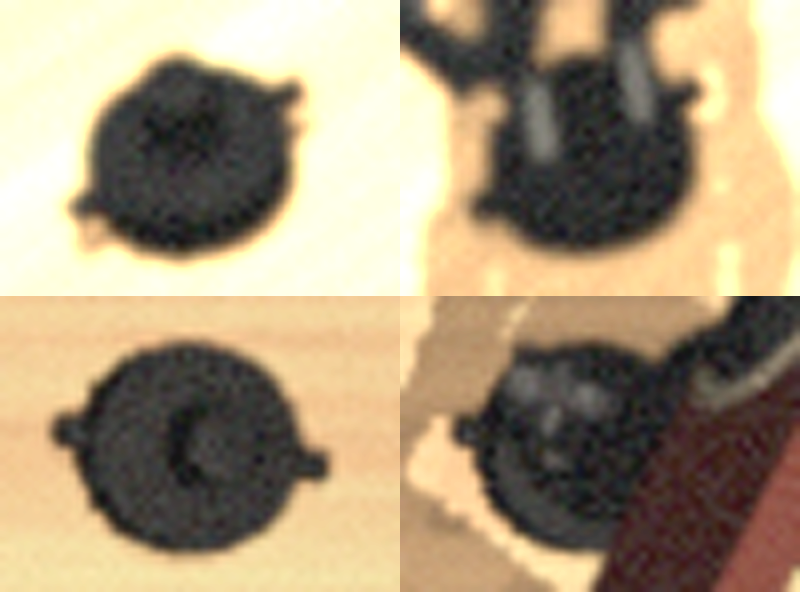

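Lid hardly moved; top-camera and robot agree within 1 mm (lid wing at the same top pixel). I'll lift it and carry it to the right jar.

```bash
python3 -m pendant '{"xyz":[[0,0,-0.04],[0,0,-0.08],[0,0,-0.12],[0,0.02,-0.14],[0.02,0.05,-0.14],[0.03,0.09,-0.14],[0.04,0.13,-0.14],[0.05,0.17,-0.14],[0.055,0.2,-0.14],[0.0585,0.23,-0.14],[0.0585,0.2514,-0.14],[0.0585,0.2514,-0.14],[0.0585,0.2514,-0.14]],"delta_rot":[[0,0,0],[0,0,0],[0,0,0],[0,0,0],[0,0,0],[0,0,0],[0,0,0],[0,0,0],[0,0,0],[0,0,0],[0,0,0],[0,0,0],[0,0,0]],"claw":[-1,-1,-1,-1,-1,-1,-1,-1,-1,-1,-1,-1,-1]}'
python3 - <<'E'
from h import *
go(.5261,-.0181,.140)
a=capture('scene')[:,:,::-1];d=capture('top')[:,:,::-1]
o=np.zeros((600,800,3),np.uint8)
o[:,:400]=cv2.resize(a[170:290,210:290],(400,600),interpolation=2)
o[:400,400:]=cv2.resize(d[180:260,300:380],(400,400),interpolation=2)
cv2.imwrite('pics/h1.png',cv2.convertScaleAbs(o,alpha=1.4,beta=10))
p=lambda X:proj('scene',X)[0]
print([ (np.round((c-210)*5),np.round((r-170)*5)) for r,c in map(p,([.5261,-.0181,.114],[.5261,-.0181,.169-.0288],[.5261,-.0181,.169]))])
E
```

```text
time_s: 8.18
position: [0.5258, -0.0174, 0.1684]
tcp_rot: [-0.434, -3.111, 0.001]
contact_force: [-1.4, -1.1, 0.0]
gripper_width: 0.026
finger_force: 59.4
t 8.18 pos [ 0.5258 -0.0174  0.1684] yawy 74.1 tilt [-9.e-04 -4.e-04 -1.e+00] F [-1.4 -1.1  0. ] M [ 0.   -0.03 -0.04] w 0.026 ff 59.4 j1,6 [-0.17 -1.47]
delta [-0.0006 -0.0006  0.0284]
[(np.float64(179.0), np.float64(285.0)), (np.float64(177.0), np.float64(251.0)), (np.float64(175.0), np.float64(212.0))]
```

View pics/h1.png

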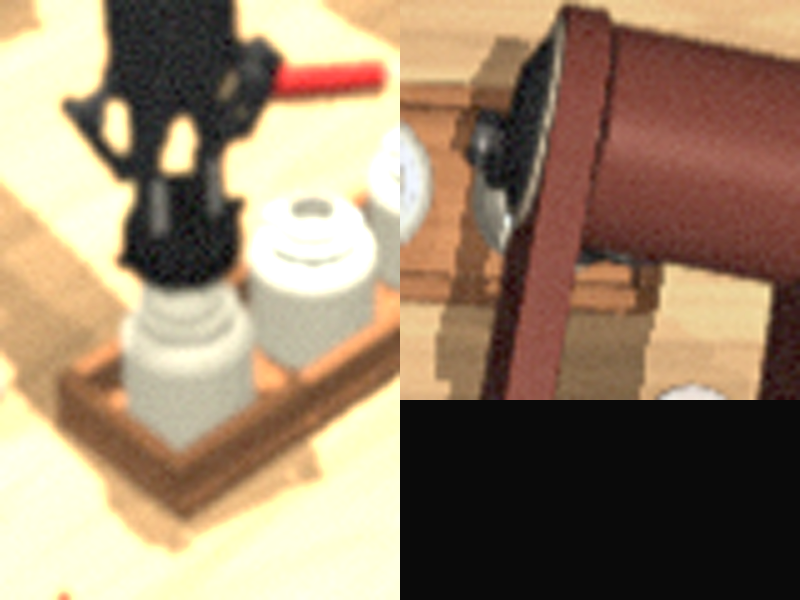

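Hovering lid (scene crop col 183) is aligned with the jar axis (188, expected about 189). I'll lower it.

```bash
python3 -m pendant '{"xyz":[[0,0,0.01],[0,0,0.016],[0,0,0.02],[0,0,0.024],[0,0,0.028],[0,0,0.031],[0,0,0.033],[0,0,0.033]],"delta_rot":[[0,0,0],[0,0,0],[0,0,0],[0,0,0],[0,0,0],[0,0,0],[0,0,0],[0,0,0]],"claw":[-1,-1,-1,-1,-1,-1,-1,-1]}'
python3 -c "
from h import *
go(.5261,-.0181,.132)"
python3 -m pendant '{"xyz":[[0,0,0.0015],[0,0,0.003],[0,0,0.0045],[0,0,0.0045]],"delta_rot":[[0,0,0],[0,0,0],[0,0,0],[0,0,0]],"claw":[-1,-1,-1,-1]}'
python3 -c "
from h import *
go(.5261,-.0181,.132)"
```

```text
time_s: 8.95
position: [0.5258, -0.0182, 0.1352]
tcp_rot: [-0.438, -3.11, -0.0]
contact_force: [-0.5, -0.1, -1.7]
gripper_width: 0.0265
finger_force: 59.4
t 8.95 pos [ 0.5258 -0.0182  0.1352] yawy 73.97 tilt [-9.e-04  2.e-04 -1.e+00] F [-0.5 -0.1 -1.7] M [-0.04 -0.02  0.04] w 0.0265 ff 59.4 j1,6 [-0.18 -1.47]
delta [-0.0003  0.0002  0.0032]
time_s: 9.28
position: [0.5259, -0.0181, 0.1311]
tcp_rot: [-0.438, -3.111, -0.0]
contact_force: [-0.7, -0.4, -1.6]
gripper_width: 0.0263
finger_force: 59.4
t 9.28 pos [ 0.5259 -0.0181  0.1311] yawy 73.97 tilt [-3.e-04  1.e-04 -1.e+00] F [-0.7 -0.4 -1.6] M [-0.09  0.04 -0.04] w 0.0263 ff 59.4 j1,6 [-0.18 -1.47]
delta [-0.0002  0.0001 -0.0009]
```

```bash
python3 -m pendant '{"xyz":[[0,0,0.0005],[0,0,0.0005],[0,0,0.0005],[0,0,0.0005],[0,0,0.0005],[0,0,0.001],[0,0,0.0015],[0,0,0.002],[0,0,0.0025]],"delta_rot":[[0,0,0.8],[0,0,1.6],[0,0,2.4],[0,0,3.2],[0,0,4],[0,0,4.8],[0,0,5.6],[0,0,6.4],[0,0,6.4]],"claw":[-1,-1,-1,-1,-1,-1,-1,-1,-1]}'
python3 -c "
from h import *
go(.5261,-.0181,.132)"
python3 -m pendant '{"xyz":[[0,0,0.0005],[0,0,0.001],[0,0,0.0015],[0,0,0.0015]],"delta_rot":[[0,0,0.8],[0,0,1.6],[0,0,2.4],[0,0,2.8]],"claw":[-1,-1,-1,-1]}'
python3 -c "
from h import *
go(.5261,-.0181,.132)"
```

```text
time_s: 10.03
position: [0.5257, -0.0174, 0.129]
tcp_rot: [-1.437, -2.792, -0.002]
contact_force: [-2.0, 3.5, 1.4]
gripper_width: 0.0264
finger_force: 59.5
t 10.03 pos [ 0.5257 -0.0174  0.129 ] yawy 35.51 tilt [-8.0e-04  1.7e-03 -1.0e+00] F [-2.   3.5  1.4] M [0.6  0.33 0.1 ] w 0.0264 ff 59.5 j1,6 [-0.18 -0.8 ]
delta [-0.0008 -0.0001 -0.003 ]
time_s: 10.37
position: [0.5261, -0.0175, 0.1282]
tcp_rot: [-1.828, -2.554, -0.001]
contact_force: [-4.5, 5.8, 3.6]
gripper_width: 0.0265
finger_force: 59.7
t 10.37 pos [ 0.5261 -0.0175  0.1282] yawy 18.83 tilt [-2.0e-04  1.3e-03 -1.0e+00] F [-4.5  5.8  3.6] M [1.17 0.74 0.17] w 0.0265 ff 59.7 j1,6 [-0.18 -0.5 ]
delta [-0.0006 -0.0002 -0.0038]
```

```bash
python3 - <<'E'
from h import *
a=capture('scene')[:,:,::-1];d=capture('top')[:,:,::-1]
o=np.hstack([cv2.resize(a[200:275,215:290],(400,400),interpolation=2),cv2.resize(d[180:255,300:375],(400,400),interpolation=2)])
cv2.imwrite('pics/r1.png',cv2.convertScaleAbs(o,alpha=1.6,beta=20))
# expected wing tips at rel 30 and rel 41, both z
s=400/75
for rel in(0,30,41,85):
  for zo in(.098,):
    w=np.radians(rel-2);X=[[.5261+k*.047*np.cos(w),-.0181+k*.047*np.sin(w),zo+.017] for k in(1,-1)]
    print(rel,[(round((c-215)*s),round((r-200)*s)) for r,c in proj('scene',X)])
E
```

```text
0 [(221, 182), (109, 104)]
30 [(245, 157), (84, 128)]
41 [(248, 147), (80, 138)]
85 [(231, 108), (95, 178)]
```

View pics/r1.png

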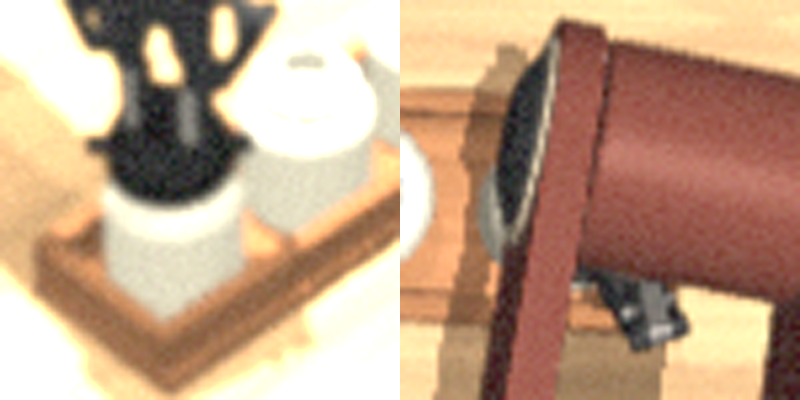

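Wings in the scene crop at (93,144) and (248,144) imply rel ≈45°, although the tool turned to about 30°. It's probably bound and slipping; I'll confirm by turning a bit more and measuring the wings numerically.

```bash
cat >> h.py <<'E'
def wing(x,y,zo=.098,name=None):
    """estimate of wing angle (deg, rel. rack x) from the scene picture: dark patch ends left and right of the lid disc"""
    a=capture('scene');g=cv2.GaussianBlur(a.max(2),(0,0),.6).astype(float)
    if name: cv2.imwrite(name,a[:,:,::-1])
    def dk(rel,k,r):
        w=np.radians(rel-2);return [x+k*r*np.cos(w),y+k*r*np.sin(w),zo+.017]
    rels=np.arange(-10,121,1.);out=[]
    for k in(1,-1):
        v=np.mean([[g[int(round(p[0])),int(round(p[1]))] if 0 else cv2.getRectSubPix(g.astype(np.float32),(1,1),(float(p[1]),float(p[0])))[0,0] for p in proj('scene',[dk(q,k,r) for q in rels])] for r in(.040,.042,.044)],0)
        out.append(v)
    for v,n in zip(out,('+','-')): print(n,[(int(q),int(t)) for q,t in zip(rels[::5],v[::5])])
E
python3 -c "
from h import *
wing(.5261,-.0181,.098,'pics/w0.png')"
python3 -m pendant '{"xyz":[[0,0,0],[0,0,0],[0,0,0],[0,0,0]],"delta_rot":[[0,0,0.8],[0,0,1.6],[0,0,2.4],[0,0,2.5]],"claw":[-1,-1,-1,-1]}'
python3 -c "
from h import *
go(.5261,-.0181,.132)
wing(.5261,-.0181,.098,'pics/w1.png')"
```

```text
+ [(-10, 26), (-5, 29), (0, 38), (5, 47), (10, 55), (15, 62), (20, 69), (25, 73), (30, 74), (35, 66), (40, 55), (45, 46), (50, 48), (55, 71), (60, 101), (65, 129), (70, 154), (75, 173), (80, 182), (85, 177), (90, 162), (95, 136), (100, 95), (105, 52), (110, 36), (115, 48), (120, 64)]
- [(-10, 85), (-5, 124), (0, 167), (5, 197), (10, 214), (15, 224), (20, 227), (25, 213), (30, 184), (35, 138), (40, 97), (45, 80), (50, 81), (55, 96), (60, 117), (65, 133), (70, 139), (75, 135), (80, 126), (85, 113), (90, 98), (95, 83), (100, 69), (105, 55), (110, 41), (115, 31), (120, 27)]
time_s: 10.85
position: [0.526, -0.016, 0.1282]
tcp_rot: [-2.144, -2.292, -0.005]
contact_force: [-3.5, 7.3, 4.9]
gripper_width: 0.0259
finger_force: 60.4
t 10.85 pos [ 0.526  -0.016   0.1282] yawy 3.8 tilt [-3.0e-04  4.6e-03 -1.0e+00] F [-3.5  7.3  4.9] M [1.47 0.64 0.27] w 0.0259 ff 60.4 j1,6 [-0.17 -0.24]
delta [-0.0021 -0.0001 -0.0038]
+ [(-10, 28), (-5, 36), (0, 47), (5, 60), (10, 67), (15, 72), (20, 75), (25, 76), (30, 74), (35, 68), (40, 57), (45, 48), (50, 49), (55, 74), (60, 104), (65, 133), (70, 157), (75, 177), (80, 187), (85, 184), (90, 169), (95, 142), (100, 100), (105, 55), (110, 29), (115, 27), (120, 39)]
- [(-10, 137), (-5, 165), (0, 180), (5, 191), (10, 204), (15, 215), (20, 221), (25, 214), (30, 191), (35, 147), (40, 103), (45, 79), (50, 77), (55, 93), (60, 116), (65, 131), (70, 134), (75, 129), (80, 119), (85, 107), (90, 92), (95, 75), (100, 58), (105, 46), (110, 38), (115, 30), (120, 25)]
```

Wings stay at ~46° while the tool turned on, so it's bound: wrong jar. I'll turn back 40° and lift.

```bash
python3 -m pendant '{"xyz":[[0,0,0],[0,0,-0.001],[0,0,-0.0015],[0,0,-0.002],[0,0,-0.0025],[0,0,-0.003],[0,0,-0.003],[0,0,-0.003],[0,0,-0.003]],"delta_rot":[[0,0,-1],[0,0,-2],[0,0,-3],[0,0,-4],[0,0,-5],[0,0,-6],[0,0,-6.7],[0,0,-6.7],[0,0,-6.7]],"claw":[-1,-1,-1,-1,-1,-1,-1,-1,-1]}'
python3 -c "
from h import *
go(.5293,.088,.16)
wing(.5261,-.0181,.102,'pics/w2.png')"
```

```text
time_s: 11.65
position: [0.5262, -0.0184, 0.1304]
tcp_rot: [1.229, 2.891, -0.0]
contact_force: [0.1, -1.2, -0.4]
gripper_width: 0.0261
finger_force: 59.7
t 11.65 pos [ 0.5262 -0.0184  0.1304] yawy 43.93 tilt [ 5.e-04 -5.e-04 -1.e+00] F [ 0.1 -1.2 -0.4] M [-0.03 -0.03 -0.03] w 0.0261 ff 59.7 j1,6 [-0.18 -0.94]
delta [ 0.0744  0.076  -0.0296]
+ [(-10, 19), (-5, 25), (0, 33), (5, 41), (10, 51), (15, 59), (20, 68), (25, 78), (30, 89), (35, 96), (40, 102), (45, 111), (50, 126), (55, 140), (60, 149), (65, 150), (70, 136), (75, 113), (80, 98), (85, 99), (90, 112), (95, 115), (100, 95), (105, 71), (110, 69), (115, 73), (120, 70)]
- [(-10, 73), (-5, 117), (0, 174), (5, 211), (10, 225), (15, 231), (20, 236), (25, 238), (30, 240), (35, 239), (40, 234), (45, 222), (50, 204), (55, 183), (60, 165), (65, 154), (70, 140), (75, 120), (80, 89), (85, 55), (90, 32), (95, 25), (100, 28), (105, 24), (110, 18), (115, 16), (120, 10)]
```

```bash
python3 -m pendant '{"xyz":[[0,0,-0.01],[0,0,-0.025],[0,0,-0.036],[0,0,-0.036],[0.02,0.021,-0.036],[0.045,0.046,-0.036],[0.0744,0.076,-0.036],[0.0744,0.076,-0.036],[0.0744,0.076,-0.036],[0.0744,0.076,-0.036],[0.0744,0.076,-0.03],[0.0744,0.076,-0.02],[0.0744,0.076,-0.01],[0.0744,0.076,-0.005],[0.0744,0.076,-0.002],[0.0744,0.076,0],[0.0744,0.076,0]],"delta_rot":[[0,0,0],[0,0,0],[0,0,0],[0,0,0],[0,0,0],[0,0,0],[0,0,0],[0,0,0],[0,0,0],[0,0,0],[0,0,0],[0,0,0],[0,0,0],[0,0,0],[0,0,0],[0,0,0],[0,0,0]],"claw":[-1,-1,-1,-1,-1,-1,-1,-1,-1,-1,-1,-1,-1,-1,-1,-1,-1]}'
python3 -c "
from h import *
go(.5293,.088,.1305)
wing(.5293,.088,.102,'pics/w3.png')"
```

```text
time_s: 13.12
position: [0.5291, 0.0878, 0.1303]
tcp_rot: [-1.229, -2.891, 0.001]
contact_force: [-0.3, 0.2, 1.8]
gripper_width: 0.0262
finger_force: 60.1
t 13.12 pos [0.5291 0.0878 0.1303] yawy 43.94 tilt [-5.e-04 -2.e-04 -1.e+00] F [-0.3  0.2  1.8] M [-0.04  0.13 -0.03] w 0.0262 ff 60.1 j1,6 [ 0.03 -0.74]
delta [-0.      0.0003 -0.0002]
+ [(-10, 21), (-5, 26), (0, 33), (5, 46), (10, 61), (15, 77), (20, 91), (25, 100), (30, 109), (35, 120), (40, 135), (45, 152), (50, 167), (55, 177), (60, 181), (65, 170), (70, 147), (75, 117), (80, 91), (85, 88), (90, 96), (95, 94), (100, 79), (105, 70), (110, 68), (115, 59), (120, 48)]
- [(-10, 104), (-5, 157), (0, 201), (5, 220), (10, 229), (15, 233), (20, 237), (25, 239), (30, 240), (35, 241), (40, 241), (45, 241), (50, 240), (55, 238), (60, 235), (65, 230), (70, 215), (75, 186), (80, 138), (85, 86), (90, 47), (95, 29), (100, 24), (105, 21), (110, 19), (115, 17), (120, 14)]
```

```bash
python3 -m pendant '{"xyz":[[0,0,0],[0,0,0],[0,0,0],[0,0,0],[0,0,0.0005],[0,0,0.001],[0,0,0.0015],[0,0,0.002],[0,0,0.0025],[0,0,0.003],[0,0,0.003],[0,0,0.003],[0,0,0.003]],"delta_rot":[[0,0,0.8],[0,0,1.6],[0,0,2.4],[0,0,3.2],[0,0,4],[0,0,4.8],[0,0,5.6],[0,0,6.4],[0,0,7.2],[0,0,8],[0,0,8.8],[0,0,9.5],[0,0,9.5]],"claw":[-1,-1,-1,-1,-1,-1,-1,-1,-1,-1,-1,-1,-1]}'
python3 -c "
from h import *
go(.5293,.088,.1305)
wing(.5293,.088,.098,'pics/w4.png')"
```

```text
time_s: 14.25
position: [0.5289, 0.0885, 0.1269]
tcp_rot: [-2.46, -1.953, -0.001]
contact_force: [0.5, 1.6, -3.1]
gripper_width: 0.0263
finger_force: 59.4
t 14.25 pos [0.5289 0.0885 0.1269] yawy -13.09 tilt [-2.e-04  9.e-04 -1.e+00] F [ 0.5  1.6 -3.1] M [0.16 0.03 0.01] w 0.0263 ff 59.4 j1,6 [0.03 0.25]
delta [-0.0004  0.0005 -0.0036]
+ [(-10, 36), (-5, 49), (0, 63), (5, 75), (10, 78), (15, 69), (20, 57), (25, 49), (30, 54), (35, 69), (40, 91), (45, 117), (50, 140), (55, 158), (60, 170), (65, 178), (70, 182), (75, 186), (80, 192), (85, 196), (90, 197), (95, 181), (100, 142), (105, 86), (110, 41), (115, 24), (120, 28)]
- [(-10, 172), (-5, 180), (0, 189), (5, 194), (10, 194), (15, 177), (20, 146), (25, 110), (30, 95), (35, 112), (40, 144), (45, 183), (50, 208), (55, 222), (60, 226), (65, 223), (70, 209), (75, 184), (80, 148), (85, 107), (90, 67), (95, 41), (100, 28), (105, 22), (110, 17), (115, 15), (120, 18)]
```

Wings followed to ~27° with low forces and the lid is pulling down, so this is the right jar. I'll finish the turn.

```bash
python3 -m pendant '{"xyz":[[0,0,0.001],[0,0,0.0016],[0,0,0.0022],[0,0,0.0028],[0,0,0.0034],[0,0,0.004],[0,0,0.0045],[0,0,0.0045],[0,0,0.0045],[0,0,0.0045]],"delta_rot":[[0,0,0.8],[0,0,1.6],[0,0,2.4],[0,0,3.2],[0,0,4],[0,0,4.8],[0,0,5.6],[0,0,6.4],[0,0,7],[0,0,7]],"claw":[-1,-1,-1,-1,-1,-1,-1,-1,-1,-1]}'
python3 -c "
from h import *
go(.5293,.088,.1305)
wing(.5293,.088,.094,'pics/w5.png')"
```

```text
time_s: 15.13
position: [0.5317, 0.0913, 0.1233]
tcp_rot: [-2.992, -0.944, -0.015]
contact_force: [10.0, 9.9, -6.9]
gripper_width: 0.0262
finger_force: 60.2
t 15.13 pos [0.5317 0.0913 0.1233] yawy -54.99 tilt [ 0.008   0.0074 -0.9999] F [10.   9.9 -6.9] M [ 1.94 -1.52  0.24] w 0.0262 ff 60.2 j1,6 [0.03 0.99]
delta [-0.0038  0.0013 -0.0073]
+ [(-10, 38), (-5, 43), (0, 55), (5, 72), (10, 83), (15, 89), (20, 94), (25, 99), (30, 104), (35, 109), (40, 112), (45, 117), (50, 126), (55, 135), (60, 142), (65, 145), (70, 144), (75, 142), (80, 142), (85, 144), (90, 144), (95, 138), (100, 129), (105, 115), (110, 92), (115, 63), (120, 40)]
- [(-10, 96), (-5, 87), (0, 116), (5, 162), (10, 199), (15, 218), (20, 227), (25, 232), (30, 236), (35, 237), (40, 238), (45, 239), (50, 239), (55, 237), (60, 235), (65, 231), (70, 221), (75, 205), (80, 179), (85, 142), (90, 99), (95, 67), (100, 49), (105, 41), (110, 34), (115, 28), (120, 25)]
```

```bash
python3 -m pendant '{"xyz":[[0,0,0],[0,0,0],[0,0,0],[0,0,0],[0,0,0],[0,0,-0.02],[0,0,-0.05],[0,0,-0.08],[0,0,-0.11],[0,0,-0.14],[-0.04,0,-0.16],[-0.08,0,-0.16],[-0.12,0,-0.16],[-0.15,0,-0.16],[-0.15,0,-0.16],[-0.15,0,-0.16]],"delta_rot":[[0,0,0],[0,0,0],[0,0,0],[0,0,0],[0,0,0],[0,0,0],[0,0,0],[0,0,0],[0,0,0],[0,0,0],[0,0,0],[0,0,0],[0,0,0],[0,0,0],[0,0,0],[0,0,0]],"claw":[0.5,0.5,0.5,0.5,0.5,0.5,0.5,0.5,0.5,0.5,0.5,0.5,0.5,0.5,0.5,0.5]}'
python3 - <<'E'
from h import *
go(.5,0,.3)
a=capture('scene')[:,:,::-1];d=capture('top')[:,:,::-1]
o=np.hstack([cv2.resize(a[180:270,225:315],(400,400),interpolation=2),cv2.resize(d[175:265,245:335],(400,400),interpolation=2)])
cv2.imwrite('pics/e.png',cv2.convertScaleAbs(o,alpha=1.5,beta=20))
s=400/90
for cam,r0,c0 in(('scene',180,225),('top',175,245)):
  for zo in(.094,.099):
    w=np.radians(-2);X=[[.5293+k*np.cos(w),.0875+k*np.sin(w),zo+h] for k,h in((.047,.017),(-.047,.017),(0,.054))]
    print(cam,zo,[(round((c-c0)*s),round((r-r0)*s)) for r,c in proj(cam,X)])
E
```

```text
time_s: 16.52
position: [0.4057, 0.0015, 0.2833]
tcp_rot: [2.996, 0.94, 0.003]
contact_force: [0.5, 0.2, 0.1]
gripper_width: 0.0639
finger_force: 0.0
t 16.52 pos [0.4057 0.0015 0.2833] yawy -55.15 tilt [ 2.4e-03 -3.0e-04 -1.0e+00] F [0.5 0.2 0.1] M [ 0.04 -0.    0.02] w 0.0639 ff 0.0 j1,6 [-0.18  0.78]
delta [ 0.0766  0.0551 -0.0165]
scene 0.094 [(253, 173), (159, 113), (205, 100)]
scene 0.099 [(253, 168), (159, 107), (205, 95)]
top 0.094 [(209, 97), (199, 264), (206, 177)]
top 0.099 [(209, 96), (200, 264), (207, 177)]
```

View pics/e.png

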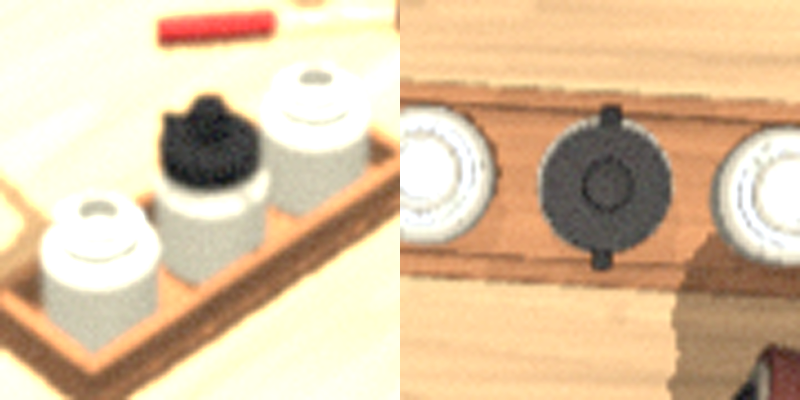

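The lid sits level on the middle jar, its wings along the rack's x (top crop (611,105)–(602,268)) and its knob at the home height. I'll hand in.

```bash
python3 -c "
from station import *
print(hand_in())"
```

```text
the job is handed in; nothing more can be done
None
```

The lid bound on the right jar, so I took it off and screwed it fully home on the middle jar, released it and handed the job in; the final pictures show it level with its wings along the rack's x axis, but the hand-in gave no verdict.

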